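# Latch the drying-bay gate open

### The job

Open the gate of the small wooden drying bay and latch it open: lift the steel latch bar over the lip of its catch, swing the gate out to the hold-open post with the bar raised, and let the bar drop fully into the notch of the catch there, so that the gate is held. Work gently, never forcing or slamming the bar against a catch, and leave the pot and the jar undisturbed.

Things in the scene. Friction and masses are not known exactly. Their poses are not given: they have to be found in the camera images.
- bay: Fixed wooden bay, open on top, 240 mm wide, walls 100 mm high. Origin on the gate's vertical hinge axis at table height; x into the bay, y along the closed gate from latch side to hinge, z up: the closed gate runs from the origin along -y and opens toward -x. A runner in front of the hinge carries the hold-open post.
- latch_post (a point): Middle of the steel catch for the closed gate, bay frame (-0.016, -0.185, 0.081). Catch: a notch 12 mm wide, open along the bar, between two square lips 9 mm wide; notch floor at z = 0.067, lip tops at z = 0.081; 22 mm long along the bar.
- hold_post (a point): Middle of the hold-open post at lip-top height (z = 0.081), under bar_tip at gate angle 1.40 rad. Its catch is like the other but with lips 42 mm wide, flats the bar can slide on. It is screwed on through a slot: its notch lies up to 20 mm either side of this point along the swing (gate 1.29 to 1.51 rad). That is not measured: find it by feel, or see the gap in the plate's top.
- gate (a joint): Gate angle about the hinge, rad: 0 closed, grows as it opens toward the bay's -x (clockwise seen from above), stop at 1.75. Gate 16 mm thick, reaching 155 mm from the hinge, top at z = 0.100. Light hinge friction, about 0.3 N at the tab of the latch bar.
- latch_bar (a joint): Bar angle about its pivot on the gate, rad: 0 level, lying on a notch floor; grows as the free end rises; 0.09 to 0.10 resting on lip tops; falls by its weight (0.12 kg) to -0.03 with nothing beneath; stop 0.70. In the gate's frame (origin on the hinge axis at the table, gate along -y, front -x) the pivot lies at (-0.016, -0.030, 0.075), its axis along x.
- bar_grip (a point): Grip point on the bar's upright flat steel tab, 10 mm thick across the gate, 18 mm wide along it. The tab's top is 20 mm above this point; the gate's top is 35 mm below it. In the bar's frame (origin on its pivot, bar along -y when level, z up) it lies at (0, -0.120, 0.060). Axes as the bar's.
- bar_tip (a point): Point on the bar's underside where it crosses a catch, (0, -0.155, -0.008) from the pivot. The bar is 8 mm thick, 16 mm high and ends 20 mm beyond.
- wax_pot: Squat round pot, 69 mm across, 41 mm high, loose, standing on the 12 mm floor of the bay behind the gate. Origin at the centre of its underside.
- pigment_jar: Round jar with a dark lid, 70 mm across, 86 mm high, loose, standing on the table beside the latch post. Origin at the centre of its underside.

How it is judged:
By the outcome, as a careful person would: the job done as asked, in the order asked, and still so for the second after the job is handed in, with the robot touching nothing.
It also fails if it takes over 48 s, if anything falls off the work surface, if the arm or the gripper's body presses on something with over 40 N, if the wrist force passes 120 N, or if a joint passes its speed limit or range.

### The arm

A 6-joint arm with a two-finger parallel gripper is mounted at the origin on a cart in front of the work surface, level with it; the furniture and walls round the work are solid. World frame = base frame: x ahead of the robot, y to its left, z up, the work surface at z = 0. Lengths are in m, angles in rad, forces in N, time in s.
With the tool pointing down it reaches from about 0.375 to 0.825 m from the base axis. Payload 5.5 kg.
Tool frame: the origin (TCP) lies at the very end of the fingers, on their centre line; the grasp point (between the pads) lies 19 mm behind it (tcp_to_grasp is the distance from the TCP to the grasp point, in m); z points along the fingers, y is the line along which they close (so a half turn about z gives the same grasp; the last joint's range is limited). The gripper opens to 85 mm and grips with 20 to 120 N. Pads are 22 mm wide; open, the fingers measure 114 mm over their backs; the gripper's body (76 mm by 85 mm) begins 54 mm behind the grasp point. The pads swing forward as they close: fully open they stand 13 mm farther back than shut.
Start: joints at [1.167, 0.314, -0.047, 1.21, 0, 1.571], TCP at [0.236, 0.552, 0.231] pointing down, gripper open.
Joint ranges: [-2.67, 2.67], [-0.69, 1.73], [-1.03, 1.25], [-2.08, 2.16], [-1.42, 1.45], [-3.14, 3.14]. Speed limits (rad/s): [2.39, 2.39, 3.01, 3.14, 3.14, 3.14].

### API

Orientations are given as a rotation vector (axis times angle).
In Python, from bench import get_obs, get_image, get_calibration, job_done, tcp_to_grasp gives the robot as it stands. The module is installed in compiled form; this text tells all that it offers.
- The arm moves only by the tool send_rows, never from a script. Its argument "motion" is text: rows parted by semicolons, each of 7 numbers parted by spaces: the shift along the tool's x, y, z in units of 0.03 m (1.0 is 0.03 m), then the turn, a rotation vector about the tool's x, y, z in units of 5 degrees (1.0 is 5 degrees), then the opening, from 0 (shut) to 1 (fully open). A call has 1 to 10 rows; each row shifts and turns the commanded pose from where the row before left it, along the tool's axes as they then stand; what a row does not reach is not made up. A row lasts 1/12 s, in which the tool goes at most 41.7 mm and 7.16 degrees, less where a joint would pass 70% of its speed; a pose out of reach is approached as far as the arm can. A call with a number of a shift or a turn outside -1 to 1 is refused whole. A call with a gripper value outside its range is refused whole. The fingers move at their own pace and stop on an object; "force" is the grip in N (left out, the last holds). Time passes only in rows, so rows that do not move let the fingers close. It gives the time, the measured TCP pose, the force, the opening and the grip force at its end, in the units of the state.
- get_obs(): the state, without advancing time (a new reading comes with each control period).
- get_image(name): name is "scene" or "top"; returns the picture (384x512x3 uint8, red, green, blue); there is no depth.
- get_calibration(name): a dict with "K" (3x3 intrinsics, pixels), "rvec" (rotation vector, rad) and "tvec" (3), from world to camera coordinates, as OpenCV has them. Camera axes: x right, y down, z forward; pixel columns grow to the right and rows downward; lengths in m; the calibration is good to about 2 mm. A picture is of the moment at which its call begins. get_calibration takes no time and is no camera call.
- job_done(): hands the job in; it is judged then, once.
The state is a dict: "t": time; "joint_pos": joint angles; "dq": joint speeds; "tau": joint torques, N m; "eef_pos": TCP position; "eef_rot": TCP orientation; "force": force on the tool from outside, world axes, zero at the start; "moment": the same for the moment, N m; "opening": finger opening in m; "gripper_force": force on a finger pad.
Only numpy, scipy, OpenCV 4.12 (cv2) and the standard library are available. Lean on these libraries where they do the work, as an engineer would, in place of code of your own. Each camera call takes 0.05 s, during which the arm holds its last target. There are 200 camera calls.

## Working session

There is one attempt and no reset: what is moved stays moved. The work goes in short steps, Python scripts to look and compute and a tool call to move; the robot and the scene stay as the last step left them, time stands still between calls to the robot, and variables do not carry over. Pictures are saved under pics/ and viewed, at most 10 in all, crops included, and the job is handed in when it is done.

Besides the shell and the picture viewer there is one more tool, called as a command line: name --argument value ..., lists and objects as JSON in quotes. send_rows: Moves the arm, as the interface text tells. Shifts and turns lie within -1 to 1; 1 stands for 0.03 m of shift or 5 degrees of turn. Its arguments: {"type":"object","properties":{"motion":{"type":"string"},"force":{"type":"number"}},"required":["motion"]}

```bash
mkdir -p pics
python3 - <<'E'
from bench import *
import cv2
o=get_obs()
print({k:o[k] for k in("t","eef_pos","eef_rot","opening","force")},tcp_to_grasp)
for n in("scene","top"):
    cv2.imwrite(f"pics/{n}0.png",get_image(n)[:,:,::-1]); c=get_calibration(n); print(n,c)
    R=cv2.Rodrigues(c["rvec"])[0]; print("cam",-R.T@c["tvec"])
E
```

```text
{'t': 0.0, 'eef_pos': array([0.23550182, 0.55118673, 0.2304322 ]), 'eef_rot': array([-6.29906604e-01, -3.07742074e+00,  2.69495323e-03]), 'opening': 0.08561063853118513, 'force': array([ 0.29978431,  1.48456533, -0.94630852])} 0.0187
scene {'K': array([[421.36486012,   0.        , 250.99949471],
       [  0.        , 421.36486012, 190.15060684],
       [  0.        ,   0.        ,   1.        ]]), 'rvec': array([ 1.76456524, -1.10413932,  0.66672883]), 'tvec': array([-0.40156782,  0.25947941,  0.63647003])}
cam [-0.22651434 -0.5780821   0.49818944]
top {'K': array([[458.18803312,   0.        , 259.43427995],
       [  0.        , 458.18803312, 193.09888429],
       [  0.        ,   0.        ,   1.        ]]), 'rvec': array([ 2.20747919, -2.14624518,  0.09178625]), 'tvec': array([-0.19514722,  0.53062156,  1.04987597])}
cam [ 0.44429391 -0.18279443  1.09136169]
```

View pics/scene0.png

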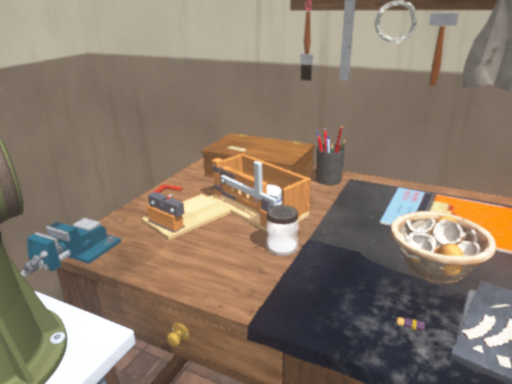

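View pics/top0.png

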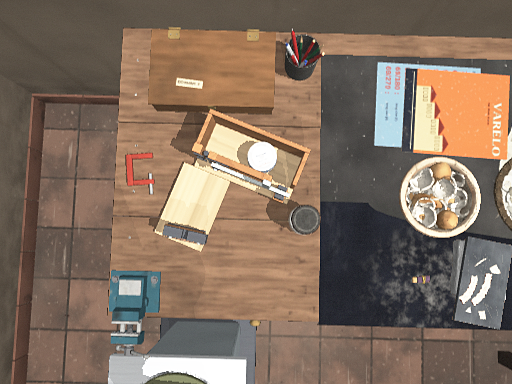

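The top view shows the bay at about (195–310, 110–200), with its gate on the lower edge from (200,155) to (290,198). The hold-open post is at (185,235), the jar at (304,219) and the pot at (262,155). I'll enlarge both views.

Run:
```python
import cv2
a=cv2.imread("pics/top0.png")[100:250,140:330]; cv2.imwrite("pics/topc.png",cv2.resize(a,None,fx=4,fy=4,interpolation=cv2.INTER_CUBIC))
a=cv2.imread("pics/scene0.png")[145:260,130:320]; cv2.imwrite("pics/scenec.png",cv2.resize(a,None,fx=4,fy=4,interpolation=cv2.INTER_CUBIC))
```

```text
(no output)
```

View pics/topc.png

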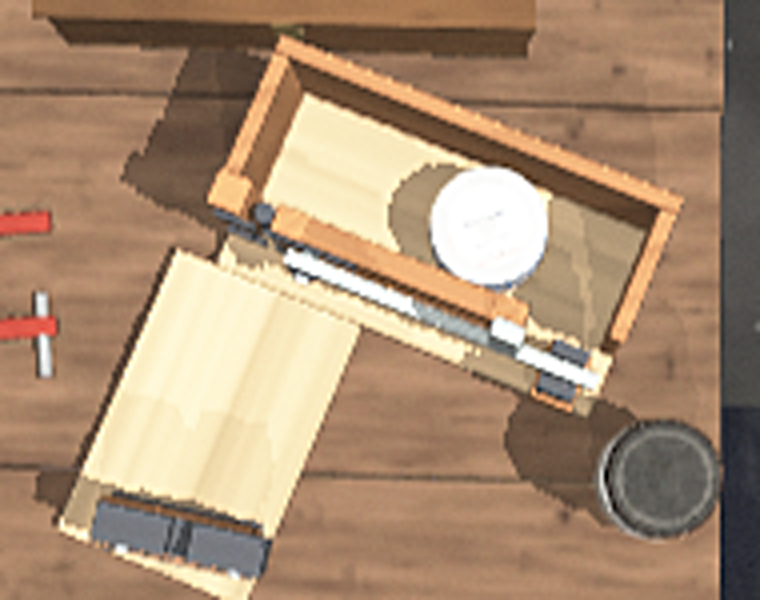

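View pics/scenec.png

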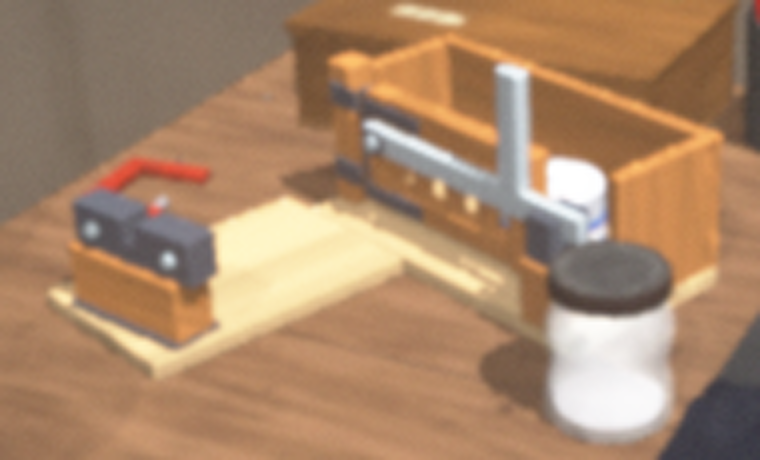

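The tab top is at crop (507,330) in top and (512,70) in scene. The hinge knuckle is at (264,215), the bar end at (600,380), and the gap in the hold plate at (180,540). Next I'll measure these properly.

```bash
cat > h.py <<'E'
import numpy as np, cv2
from bench import *
C={n:get_calibration(n) for n in("scene","top")}
def ray(n,uv):
    c=C[n];R=cv2.Rodrigues(c["rvec"])[0]; d=R.T@np.linalg.inv(c["K"])@np.array([*uv,1.]); return -R.T@c["tvec"],d/np.linalg.norm(d)
def onz(n,uv,z):
    o,d=ray(n,uv); return o+d*(z-o[2])/d[2]
def tri(a,b):
    o1,d1=ray("top",a);o2,d2=ray("scene",b)
    s=np.linalg.lstsq(np.c_[d1,-d2],o2-o1,rcond=None)[0]
    p,q=o1+s[0]*d1,o2+s[1]*d2; return (p+q)/2,np.linalg.norm(p-q)
def proj(n,p):
    c=C[n]; return cv2.projectPoints(np.array([p],float),c["rvec"],c["tvec"],c["K"],None)[0].ravel()
tc=lambda x,y:(x/4+140-.375,y/4+100-.375)
sc=lambda x,y:(x/4+130-.375,y/4+145-.375)
E
python3 - <<'E'
from h import *
np.set_printoptions(precision=4,suppress=True)
print("tabtop tri",tri(tc(507,329),sc(512,70)))
print("gap tri",tri(tc(182,535),sc(130,218)))
print("jar lid tri",tri(tc(660,478),sc(611,268)))
P={"tab":(tc(507,329),.155),"hinge":(tc(264,213),.10),"barend":(tc(602,380),.083),"pivotend":(tc(286,253),.083),
"gap":(tc(182,535),.081),"plateL":(tc(97,518),.081),"plateR":(tc(268,552),.081),"catch":(tc(562,370),.081),
"wBL":(tc(285,38),.1),"wBR":(tc(684,203),.1),"wFR":(tc(615,345),.1),"wFL":(tc(212,200),.1)}
W={k:onz("top",*v) for k,v in P.items()}
for k in W: print(k,W[k])
# colour masks at native resolution
im=get_image("top").astype(int); 
r,g,b=im[...,0],im[...,1],im[...,2]
m=((b>r)&(r<110)&(r>30)).astype(np.uint8); m[:, :140]=0;m[:,330:]=0;m[:215]=0;m[250:]=0
n,l,s,c=cv2.connectedComponentsWithStats(m)
for i in range(1,n):
    if s[i,4]>15: print("slate",s[i],c[i])
print(im[226:242,160:212].sum(2)//3)
E
```

```text
tabtop tri (array([ 0.5481, -0.1939,  0.1542]), np.float64(0.0004321495540232623))
gap tri (array([ 0.4345, -0.0151,  0.0784]), np.float64(0.010056334612938238))
jar lid tri (array([ 0.4766, -0.2822,  0.0851]), np.float64(0.002607285394432107))
tab [ 0.5481 -0.1941  0.155 ]
hinge [ 0.6143 -0.0602  0.1   ]
barend [ 0.5293 -0.2481  0.083 ]
pivotend [ 0.5951 -0.0711  0.083 ]
gap [ 0.4375 -0.0196  0.081 ]
plateL [0.4455 0.0275 0.081 ]
plateR [ 0.4296 -0.0672  0.081 ]
catch [ 0.5344 -0.226   0.081 ]
wBL [ 0.7121 -0.068   0.1   ]
wBR [ 0.6263 -0.2897  0.1   ]
wFR [ 0.5471 -0.2537  0.1   ]
wFL [ 0.6207 -0.0314  0.1   ]
slate [320 215  10  35 317] [324.9685 231.9464]
slate [180 229  12  10  48] [184.5  233.75]
[[153 156 165 172  96 125 129 101 100  94 110  88  93 101  93  90  92  87
   83 104  84  60  70  72 106  99 112 115 112 117 126 203 204 208 229 223
  224 223 225 226 225 225 225 221 220 227 225 226 227 224 224 195]
 [156 160 168 175 122 126 128 130 135 134 139 109  97  98  93 110  98  94
   95 124  97  90  86  88  75  68  59  72  82  97 109 111 111 127 209 207
  205 232 231 229 226 226
[... 2352 characters left out ...]
5 121 126 121 123 125 125 135  55 103 127 122 120 126]
 [131 134 137 136 134 138 137 139 134 108 131 225 229 232 237 208 183 198
  181 155  99 146 133 148 171 122  96 131 124 124 122 123 126 126 125 126
  123 125 126 125 125 124 123 124 127 125  61 123 130 130 128 127]
 [138 136 134 135 135 140 143 139 142 135 130 124 124 164 208 226 240 245
  235 209 168 176 161 180 185 154 115 143 138 126 122 125 124 123 124 128
  127 125 126 125 129 123 124 123 126  99  74 135 131 134 135 133]
 [136 137 132 132 139 139 142 145 144 139 138 136 132 127 107 136 217 216
  227 229 229 226 217 220 188 186 187 182 169 103 114 125 116 152 115 119
  120 120 123 121 125 124 126 128 129  68  83 129 126 127 132 135]]
```

```bash
cat >> h.py <<'E'
from scipy.spatial.transform import Rotation as Ro
from scipy.optimize import least_squares
np.set_printoptions(precision=4,suppress=True)
def fit(B,W):
    B,W=np.array(B)[:,:2],np.array(W)[:,:2]
    f=lambda p:((np.array([[np.cos(p[2]),-np.sin(p[2])],[np.sin(p[2]),np.cos(p[2])]])@B.T).T+p[:2]-W).ravel()
    s=least_squares(f,[.6,-.06,-.37]); return s.x,f(s.x).reshape(-1,2)
E
python3 - <<'E'
from h import *
P=[("tab",tc(507,329),.155,(-.016,-.150)),("hinge",tc(264,213),.10,(0,0)),("barend",tc(602,380),.083,(-.016,-.205)),("catch",tc(562,370),.081,(-.016,-.185))]
p,r=fit([q[3] for q in P],[onz("top",q[1],q[2]) for q in P]); print(p,np.degrees(p[2])); print(r*1000)
x,y,a=p;w=lambda b:np.array([x,y])+np.array([[np.cos(a),-np.sin(a)],[np.sin(a),np.cos(a)]])@b
rot=lambda t,v:np.array([[np.cos(t),np.sin(t)],[-np.sin(t),np.cos(t)]])@v
for t in(1.29,1.4,1.51): print(t,"tip",w(rot(t,np.array([-.016,-.185]))),"tab",w(rot(t,np.array([-.016,-.15]))))
g=onz("top",(184.9,233.5),.081)[:2]; d=g-np.array([x,y]); 
print("gap",g,"radius",np.hypot(*d))
gb=np.array([[np.cos(a),np.sin(a)],[-np.sin(a),np.cos(a)]])@d
print("gap bay",gb,"gate angle",-(np.arctan2(gb[1],gb[0])-np.arctan2(-.185,-.016))%(2*np.pi))
for n in P: print(n[0],proj("top",[*w(np.array(n[3])),n[2]]),n[1])
R=Ro.from_rotvec(get_obs()["eef_rot"]).as_matrix();print(R)
E
```

```text
[ 0.6144 -0.0596 -0.3531] -20.23298550983121
[[-0.5517 -0.7057]
 [ 0.1782  0.582 ]
 [-0.7229  1.74  ]
 [ 1.0964 -1.6163]]
1.29 tip [ 0.4311 -0.0303] tab [ 0.466  -0.0328]
1.4 tip [ 0.4354 -0.0103] tab [ 0.4698 -0.0166]
1.51 tip [0.4419 0.0091] tab [ 0.4754 -0.001 ]
gap [ 0.4373 -0.0191] radius 0.1817378951023508
gap bay [-0.1802 -0.0233] gate angle 1.3557997009784033
tab [266.711  182.1514] (266.375, 181.875)
hinge [205.3623 152.7871] (205.625, 152.875)
barend [289.3298 194.9291] (290.125, 194.625)
catch [280.8669 191.6523] (280.125, 192.125)
[[-0.9196  0.3929 -0.0005]
 [ 0.3929  0.9196 -0.0012]
 [-0.     -0.0013 -1.    ]]
```

send_rows --motion "0 0 0 0 0 -1 1;0 0 0 0 0 -1 1;0 0 0 0 0 0 1" --force 25

```text
t: 0.4
eef_pos: [0.2356, 0.5515, 0.2309]
eef_rot: [-0.356, -3.121, 0.001]
force: [0.4, 0.7, -0.1]
opening: 0.0855
gripper_force: 0.0
```

```bash
python3 -c "
from h import *
o=get_obs();print(o['joint_pos'],o['eef_pos'],Ro.from_rotvec(o['eef_rot']).as_matrix(),o['force'])"
```

```text
[ 1.167   0.3138 -0.0475  1.2102 -0.      1.3941] [0.2356 0.5515 0.2309] [[-0.9743  0.2252 -0.0003]
 [ 0.2252  0.9743 -0.0007]
 [ 0.0001 -0.0008 -1.    ]] [ 0.3672  0.6763 -0.055 ]
```

```bash
cat >> h.py <<'E'
HX=[0.6144,-0.0596,-0.3531]
def pose(phi,th,up=0.,hx=HX):
    G=Ro.from_euler('z',hx[2]-phi); B=G*Ro.from_euler('x',-th)
    p=np.array([hx[0],hx[1],0])+G.apply([-.016,-.03,.075])+B.apply([0,-.12,.06])
    R=B*Ro.from_matrix(np.array([[0,-1,0],[-1,0,0],[0,0,-1.]]))
    return p+R.apply([0,0,tcp_to_grasp])+[0,0,up],R
def rows(targets,op,start=None):
    """targets: one pose per row"""
    if start is None:
        o=get_obs(); start=(np.array(o["eef_pos"]),Ro.from_rotvec(o["eef_rot"]))
    p,R=start; out=[]
    for q,Q in targets:
        s=np.round(R.inv().apply(q-p)/.03,2); r=np.round(np.degrees((R.inv()*Q).as_rotvec())/5,2)
        assert abs(s).max()<=1 and abs(r).max()<=1,(s,r)
        out.append(" ".join(f"{v:g}" for v in [*(s+0.),*(r+0.),op])); p=p+R.apply(s*.03); R=R*Ro.from_rotvec(np.radians(r*5))
    for i in range(0,len(out),10): print(";".join(out[i:i+10]))
    return p,R
def line(a,b,n):
    d=(a[1].inv()*b[1]).as_rotvec()
    return [(a[0]+(b[0]-a[0])*i/n,a[1]*Ro.from_rotvec(d*i/n)) for i in range(1,n+1)]
def cur():
    o=get_obs(); return np.array(o["eef_pos"]),Ro.from_rotvec(o["eef_rot"])
E
python3 - <<'E'
from h import *
a=cur();b=pose(0,0,.09);print(b[0],pose(0,0)[0])
rows(line(a,b,30),1)
E
```

```text
[ 0.5475 -0.1948  0.2063] [ 0.5475 -0.1948  0.1163]
-0.52 -0.73 0.03 0 0 -0.55 1;-0.49 -0.75 0.03 0 0 -0.55 1;-0.45 -0.78 0.02 0 0 -0.56 1;-0.42 -0.8 0.03 0 0 -0.55 1;-0.37 -0.82 0.03 0 0 -0.55 1;-0.34 -0.83 0.03 0 0 -0.55 1;-0.29 -0.85 0.02 0 0 -0.55 1;-0.26 -0.86 0.03 0 0 -0.56 1;-0.21 -0.87 0.03 0 0 -0.55 1;-0.17 -0.89 0.03 0 0 -0.55 1
-0.12 -0.89 0.03 0 0 -0.55 1;-0.09 -0.89 0.02 0 0 -0.55 1;-0.04 -0.9 0.03 0 0 -0.55 1;0 -0.9 0.03 0 0 -0.56 1;0.05 -0.9 0.03 0 0 -0.55 1;0.09 -0.89 0.03 0 0 -0.55 1;0.13 -0.89 0.02 0 -0.01 -0.55 1;0.18 -0.88 0.03 0 0 -0.55 1;0.21 -0.87 0.03 0 0 -0.56 1;0.26 -0.86 0.03 0 0 -0.55 1
0.3 -0.85 0.02 0 0 -0.55 1;0.34 -0.83 0.03 0 0 -0.55 1;0.38 -0.82 0.03 0 0 -0.55 1;0.42 -0.79 0.03 0 0 -0.56 1;0.46 -0.77 0.03 0 0 -0.55 1;0.49 -0.76 0.02 0 0 -0.55 1;0.53 -0.72 0.03 -0.01 0 -0.55 1;0.57 -0.7 0.03 0 0 -0.55 1;0.59 -0.68 0.02 0 0 -0.55 1;0.63 -0.64 0.03 0 0 -0.56 1
```

send_rows --motion "-0.52 -0.73 0.03 0 0 -0.55 1;-0.49 -0.75 0.03 0 0 -0.55 1;-0.45 -0.78 0.02 0 0 -0.56 1;-0.42 -0.8 0.03 0 0 -0.55 1;-0.37 -0.82 0.03 0 0 -0.55 1;-0.34 -0.83 0.03 0 0 -0.55 1;-0.29 -0.85 0.02 0 0 -0.55 1;-0.26 -0.86 0.03 0 0 -0.56 1;-0.21 -0.87 0.03 0 0 -0.55 1;-0.17 -0.89 0.03 0 0 -0.55 1"

```text
t: 1.23
eef_pos: [0.3395, 0.3014, 0.2228]
eef_rot: [-0.395, 3.117, -0.0]
force: [-0.4, -0.0, -0.7]
opening: 0.0859
gripper_force: 0.0
```

send_rows --motion "-0.12 -0.89 0.03 0 0 -0.55 1;-0.09 -0.89 0.02 0 0 -0.55 1;-0.04 -0.9 0.03 0 0 -0.55 1;0 -0.9 0.03 0 0 -0.56 1;0.05 -0.9 0.03 0 0 -0.55 1;0.09 -0.89 0.03 0 0 -0.55 1;0.13 -0.89 0.02 0 0 -0.55 1;0.18 -0.88 0.03 0 0 -0.55 1;0.21 -0.87 0.03 0 0 -0.56 1;0.26 -0.86 0.03 0 0 -0.55 1"

```text
t: 2.07
eef_pos: [0.4429, 0.0526, 0.2145]
eef_rot: [-1.127, 2.932, 0.0]
force: [0.7, 0.1, -0.1]
opening: 0.0851
gripper_force: 0.0
```

send_rows --motion "0.3 -0.85 0.02 0 0 -0.55 1;0.34 -0.83 0.03 0 0 -0.55 1;0.38 -0.82 0.03 0 0 -0.55 1;0.42 -0.79 0.03 0 0 -0.56 1;0.46 -0.77 0.03 0 0 -0.55 1;0.49 -0.76 0.02 0 0 -0.55 1;0.53 -0.72 0.03 0 0 -0.55 1;0.57 -0.7 0.03 0 0 -0.55 1;0.59 -0.68 0.02 0 0 -0.55 1;0.63 -0.64 0.03 0 0 -0.56 1"

```text
t: 2.9
eef_pos: [0.5463, -0.1966, 0.2062]
eef_rot: [1.794, -2.579, -0.0]
force: [0.3, 0.7, 0.1]
opening: 0.0851
gripper_force: 0.0
```

send_rows --motion "0 0 0 0 0 0 1;0 0 0 0 0 0 1;0 0 0 0 0 0 1"

```text
t: 3.15
eef_pos: [0.5455, -0.1949, 0.206]
eef_rot: [1.791, -2.58, -0.002]
force: [0.7, -0.0, -0.3]
opening: 0.0853
gripper_force: 0.0
```

Run:
```python
from h import *
a=cur();b=pose(0,0);o=get_obs();print(a[0],b[0],np.degrees((a[1].inv()*b[1]).as_rotvec()),o["joint_pos"],o["force"],o["t"])
rows(line(a,b,10),1)
s=get_image("scene")
s=s[100:260,130:340,::-1]; cv2.imwrite("pics/s1.png",cv2.resize(s,None,fx=3.5,fy=3.5,interpolation=cv2.INTER_CUBIC))
```

```text
[ 0.5455 -0.1949  0.206 ] [ 0.5475 -0.1948  0.1163] [ 0.0657  0.0203 -0.2286] [-0.3434  0.2865 -0.1416  1.1438  0.0004 -1.5571] [ 0.6776 -0.0342 -0.2599] 3.15
0 -0.01 0.3 0 0 0 1;-0.01 0 0.3 0 0 -0.01 1;0 -0.01 0.3 0 0 0 1;0 -0.01 0.3 0.01 0 -0.01 1;0 0 0.3 0 0 0 1;-0.01 -0.01 0.29 0 0 -0.01 1;0 0 0.3 0 0 0 1;0 -0.01 0.3 0 0 -0.01 1;0 -0.01 0.3 0 0 0 1;-0.01 0 0.3 0 0 -0.01 1
```

View pics/s1.png

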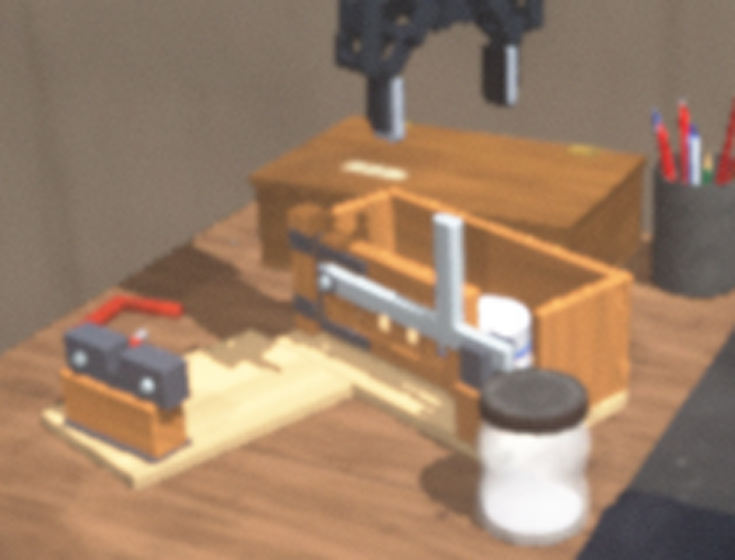

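The fingers, at (385,105) and (503,75), straddle the tab at (448,215). I'll go down and narrow them.

send_rows --motion "0 -0.01 0.3 0 0 0 1;-0.01 0 0.3 0 0 -0.01 1;0 -0.01 0.3 0 0 0 1;0 -0.01 0.3 0.01 0 -0.01 1;0 0 0.3 0 0 0 1;-0.01 -0.01 0.29 0 0 -0.01 1;0 0 0.3 0 0 0 1;0 -0.01 0.3 0 0 -0.01 1;0 -0.01 0.3 0 0 0 1;-0.01 0 0.3 0 0 -0.01 1"

```text
t: 4.03
eef_pos: [0.5481, -0.1952, 0.1158]
eef_rot: [-1.8, 2.574, -0.001]
force: [0.2, 0.1, 0.2]
opening: 0.0855
gripper_force: 0.0
```

send_rows --motion "0 0 0 0 0 0 0.8;0 0 0 0 0 0 0.6;0 0 0 0 0 0 0.4;0 0 0 0 0 0 0.25;0 0 0 0 0 0 0.2;0 0 0 0 0 0 0.2;0 0 0 0 0 0 0.2;0 0 0 0 0 0 0.2" --force 20

```text
t: 4.7
eef_pos: [0.5482, -0.1951, 0.1169]
eef_rot: [-1.8, 2.574, -0.002]
force: [0.4, -0.6, 0.1]
opening: 0.0172
gripper_force: 0.0
```

Run:
```python
from h import *
a=cur();b=pose(0,0);o=get_obs();print(a[0],b[0],np.degrees((a[1].inv()*b[1]).as_rotvec()),o["opening"],o["force"],o["t"])
s=get_image("scene")[120:240,180:320,::-1];t=get_image("top")[100:250,180:320,::-1]
cv2.imwrite("pics/s2.png",np.hstack([cv2.resize(s,(400,343),interpolation=cv2.INTER_CUBIC),cv2.resize(t,(320,343),interpolation=cv2.INTER_CUBIC)]))
```

```text
[ 0.5482 -0.1951  0.1169] [ 0.5475 -0.1948  0.1163] [-0.0708 -0.0006  0.1434] 0.01715065592683581 [ 0.4135 -0.5929  0.0817] 4.7
```

View pics/s2.png

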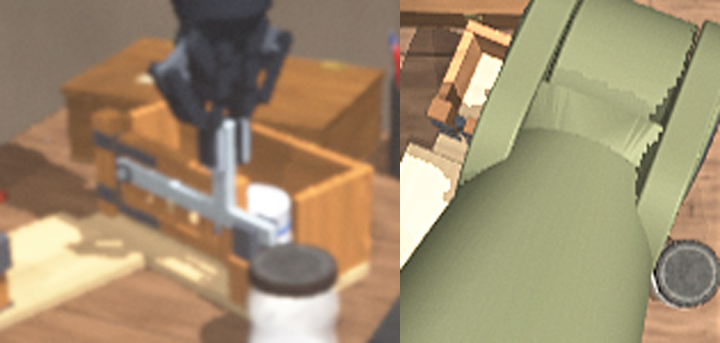

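The tab, at (228,130), stands between the fingers at (207,145) and (243,140), and the pot and jar are unmoved. I'll grip it.

send_rows --motion "0 0 0 0 0 0 0.14;0 0 0 0 0 0 0.11;0 0 0 0 0 0 0.08;0 0 0 0 0 0 0.05;0 0 0 0 0 0 0;0 0 0 0 0 0 0" --force 25

```text
t: 5.3
eef_pos: [0.5481, -0.1951, 0.1167]
eef_rot: [-1.8, 2.575, -0.001]
force: [-0.1, -0.6, 0.4]
opening: 0.0097
gripper_force: 26.3
```

Run:
```python
from h import *
a=cur();b=pose(0,0);o=get_obs();print(a[0],b[0],o["opening"],o["force"],o["gripper_force"])
# lift path from the actual pose: add same offset
off=a[0]-b[0]; off[2]=0
T=[(p+off,R) for p,R in (pose(0,th) for th in np.arange(.02,.2001,.02))]
rows(T,0,(b[0]+off,b[1]))
```

```text
[ 0.5481 -0.1951  0.1167] [ 0.5475 -0.1948  0.1163] 0.009657584718964034 [-0.1254 -0.6168  0.3725] 26.33017748594284
-0.03 0 -0.08 0 0.23 0 0;-0.03 0 -0.08 0 0.23 0 0;-0.02 0 -0.08 0 0.23 0 0;-0.03 0 -0.08 0 0.23 0 0;-0.03 0 -0.08 0 0.23 0 0;-0.03 0 -0.08 0 0.23 0 0;-0.03 0 -0.08 0 0.22 0 0;-0.03 0 -0.08 0 0.23 0 0;-0.03 0 -0.08 0 0.23 0 0;-0.02 0 -0.08 0 0.23 0 0
```

send_rows --motion "-0.03 0 -0.08 0 0.23 0 0;-0.03 0 -0.08 0 0.23 0 0;-0.02 0 -0.08 0 0.23 0 0;-0.03 0 -0.08 0 0.23 0 0"

```text
t: 5.63
eef_pos: [0.5495, -0.1916, 0.1265]
eef_rot: [1.761, -2.519, 0.074]
force: [0.5, -0.4, -0.3]
opening: 0.0095
gripper_force: 26.1
```

send_rows --motion "-0.03 0 -0.08 0 0.23 0 0;-0.03 0 -0.08 0 0.23 0 0;-0.03 0 -0.08 0 0.22 0 0;-0.03 0 -0.08 0 0.23 0 0;-0.03 0 -0.08 0 0.23 0 0;-0.02 0 -0.08 0 0.23 0 0;0 0 0 0 0 0 0"

```text
t: 6.22
eef_pos: [0.552, -0.1849, 0.1402]
eef_rot: [1.704, -2.435, 0.174]
force: [0.3, -2.6, -0.9]
opening: 0.0099
gripper_force: 26.1
```

```bash
cat >> h.py <<'E'
def est(hx=HX):
    """gate and bar angle from the tool pose, grip assumed at the tab"""
    p,R=cur(); y=R.as_matrix()[:,1]; z=R.as_matrix()[:,2]
    phi=hx[2]-np.arctan2(-y[1],-y[0]); th=np.arcsin(z@np.array([np.sin(hx[2]-phi),-np.cos(hx[2]-phi),0])*1)
    b=pose(phi,abs(th)); d=R.inv().apply(p-b[0]); o=get_obs()
    print("t",o["t"],"phi",phi,"th",th,"off tool mm",d*1000,"F",o["force"],"Ftool",R.inv().apply(o["force"]),"M",o["moment"],"op",o["opening"],o["gripper_force"])
    return phi,th
E
python3 - <<'E'
from h import *
est()
s=get_image("scene")[120:240,180:320,::-1]
cv2.imwrite("pics/s3.png",cv2.resize(s,None,fx=4,fy=4,interpolation=cv2.INTER_CUBIC))
a=cur();b=pose(0,.2);print(a[0]-b[0])
T=[pose(ph,.2) for ph in np.radians(np.r_[.5,1.25,np.arange(2.5,40,1.5)])]
rows(T,0,b)
E
```

```text
t 6.2167 phi -0.003664792399596828 th 0.20214637004862224 off tool mm [-0.054  -0.2437 -0.6681] F [ 0.3088 -2.644  -0.8589] Ftool [ 2.1574 -1.1944  1.3202] M [-0.3694  0.062  -0.1076] op 0.009852593646937895 26.092905700206757
[ 0.0007 -0.0002  0.0007]
0 0.04 0 -0.02 0 0.1 0;-0.01 0.06 0 -0.03 0 0.15 0;-0.01 0.1 0 -0.05 0 0.24 0;-0.02 0.12 -0.01 -0.06 0 0.29 0;-0.01 0.13 0 -0.06 0 0.3 0;-0.02 0.12 0 -0.06 0 0.29 0;-0.02 0.12 -0.01 -0.06 0 0.3 0;-0.01 0.12 0 -0.06 0 0.29 0;-0.02 0.12 0 -0.06 0 0.29 0;-0.01 0.12 -0.01 -0.06 0 0.3 0
-0.02 0.12 0 -0.06 0 0.29 0;-0.01 0.13 0 -0.06 0 0.3 0;-0.02 0.12 -0.01 -0.06 0 0.29 0;-0.01 0.12 0 -0.06 0 0.29 0;-0.02 0.12 0 -0.05 0 0.3 0;-0.01 0.12 0 -0.06 0 0.29 0;-0.02 0.12 -0.01 -0.06 0 0.3 0;-0.01 0.12 0 -0.06 0 0.29 0;-0.02 0.13 0 -0.06 0 0.29 0;-0.01 0.12 -0.01 -0.06 0 0.3 0
-0.02 0.12 0 -0.06 0 0.29 0;-0.01 0.12 0 -0.06 0 0.3 0;-0.02 0.12 -0.01 -0.06 0 0.29 0;-0.01 0.12 0 -0.06 0 0.29 0;-0.02 0.12 0 -0.06 0 0.3 0;-0.01 0.13 -0.01 -0.06 0 0.29 0;-0.02 0.12 0 -0.06 0 0.3 0
```

View pics/s3.png

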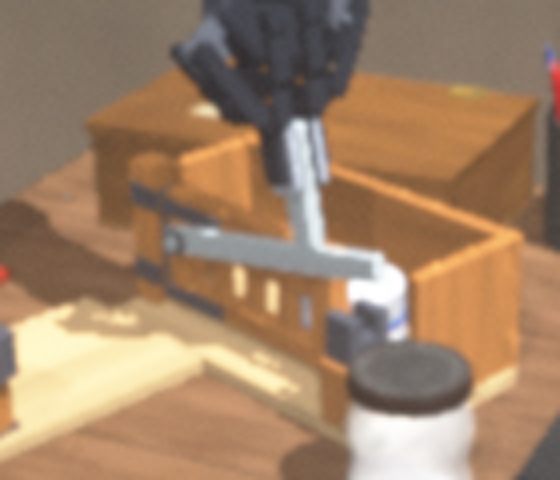

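The bar end, at (375,265), is well clear of the catch at (355,330), and the force is small. I'll start the swing.

send_rows --motion "0 0.04 0 -0.02 0 0.1 0;-0.01 0.06 0 -0.03 0 0.15 0;-0.01 0.1 0 -0.05 0 0.24 0;-0.02 0.12 -0.01 -0.06 0 0.29 0;-0.01 0.13 0 -0.06 0 0.3 0;-0.02 0.12 0 -0.06 0 0.29 0;-0.02 0.12 -0.01 -0.06 0 0.3 0;-0.01 0.12 0 -0.06 0 0.29 0;-0.02 0.12 0 -0.06 0 0.29 0;-0.01 0.12 -0.01 -0.06 0 0.3 0"

```text
t: 7.1
eef_pos: [0.5249, -0.1675, 0.1397]
eef_rot: [1.408, -2.608, 0.14]
force: [2.0, 0.7, -3.5]
opening: 0.0096
gripper_force: 25.8
```

```bash
python3 -c "
from h import *
est()"
```

```text
t 7.1 phi 0.2273653106881735 th 0.19848864214827003 off tool mm [-0.1186 -0.3409 -0.5677] F [ 1.9799  0.7036 -3.5363] Ftool [-2.3387 -1.2691  3.137 ] M [ 0.4218 -0.5858 -0.0599] op 0.009601792583234835 25.828850269317627
```

send_rows --motion "-0.02 0.12 0 -0.06 0 0.29 0;-0.01 0.13 0 -0.06 0 0.3 0;-0.02 0.12 -0.01 -0.06 0 0.29 0;-0.01 0.12 0 -0.06 0 0.29 0;-0.02 0.12 0 -0.05 0 0.3 0;-0.01 0.12 0 -0.06 0 0.29 0;-0.02 0.12 -0.01 -0.06 0 0.3 0;-0.01 0.12 0 -0.06 0 0.29 0;-0.02 0.13 0 -0.06 0 0.29 0;-0.01 0.12 -0.01 -0.06 0 0.3 0"

```text
t: 7.93
eef_pos: [0.5002, -0.1405, 0.1397]
eef_rot: [1.053, -2.761, 0.105]
force: [3.1, 0.7, -4.3]
opening: 0.0097
gripper_force: 25.7
```

send_rows --motion "-0.02 0.12 0 -0.06 0 0.29 0;-0.01 0.12 0 -0.06 0 0.3 0;-0.02 0.12 -0.01 -0.06 0 0.29 0;-0.01 0.12 0 -0.06 0 0.29 0;-0.02 0.12 0 -0.06 0 0.3 0;-0.01 0.13 -0.01 -0.06 0 0.29 0;-0.02 0.12 0 -0.06 0 0.3 0;0 0 0 0 0 0 0"

```text
t: 8.6
eef_pos: [0.4873, -0.1181, 0.1396]
eef_rot: [0.796, -2.84, 0.079]
force: [3.1, -0.1, -2.6]
opening: 0.0095
gripper_force: 25.9
```

Run:
```python
from h import *
phi,th=est()
a=cur();b=pose(phi,th);off=a[0]-b[0]
n=26; T=[(p+off,R) for p,R in (pose(f,.2) for f in np.linspace(phi,1.30,n+1)[1:])]
rows(T,0)
```

```text
t 8.6 phi 0.6714800934037812 th 0.1982174434451268 off tool mm [-0.4385 -0.0055 -0.5782] F [ 3.113  -0.0822 -2.5915] Ftool [-3.0764 -1.6874  2.0253] M [ 0.3063 -0.8246 -0.1188] op 0.009464507965277837 25.884300470352173
-0.02 0.11 -0.01 -0.05 0.02 0.27 0;-0.01 0.11 0 -0.06 0 0.27 0;-0.01 0.12 -0.01 -0.05 0 0.27 0;-0.02 0.11 0 -0.06 0 0.28 0;-0.01 0.11 0 -0.05 0 0.27 0;-0.02 0.11 0 -0.06 0 0.27 0;-0.01 0.12 -0.01 -0.05 0 0.27 0;-0.01 0.11 0 -0.06 0 0.27 0;-0.02 0.11 0 -0.05 0 0.27 0;-0.01 0.11 -0.01 -0.06 0 0.28 0
-0.02 0.11 0 -0.05 0 0.27 0;-0.01 0.12 0 -0.06 0 0.27 0;-0.01 0.11 0 -0.05 0 0.27 0;-0.02 0.11 -0.01 -0.06 0 0.27 0;-0.01 0.11 0 -0.05 0 0.27 0;-0.02 0.11 0 -0.06 0 0.27 0;-0.01 0.12 -0.01 -0.05 0 0.28 0;-0.01 0.11 0 -0.06 0 0.27 0;-0.02 0.11 0 -0.05 0 0.27 0;-0.01 0.11 0 -0.06 0 0.27 0
-0.02 0.12 -0.01 -0.05 0 0.27 0;-0.01 0.11 0 -0.06 0 0.27 0;-0.01 0.11 0 -0.05 0 0.27 0;-0.02 0.11 -0.01 -0.06 0 0.28 0;-0.01 0.11 0 -0.05 0 0.27 0;-0.02 0.12 0 -0.06 0 0.27 0
```

send_rows --motion "-0.02 0.11 -0.01 -0.05 0.02 0.27 0;-0.01 0.11 0 -0.06 0 0.27 0;-0.01 0.12 -0.01 -0.05 0 0.27 0;-0.02 0.11 0 -0.06 0 0.28 0;-0.01 0.11 0 -0.05 0 0.27 0;-0.02 0.11 0 -0.06 0 0.27 0;-0.01 0.12 -0.01 -0.05 0 0.27 0;-0.01 0.11 0 -0.06 0 0.27 0;-0.02 0.11 0 -0.05 0 0.27 0;-0.01 0.11 -0.01 -0.06 0 0.28 0"

```text
t: 9.43
eef_pos: [0.4774, -0.0863, 0.1399]
eef_rot: [0.446, -2.91, 0.046]
force: [4.1, 0.4, -5.5]
opening: 0.0099
gripper_force: 25.5
```

send_rows --motion "-0.02 0.11 0 -0.05 0 0.27 0;-0.01 0.12 0 -0.06 0 0.27 0;-0.01 0.11 0 -0.05 0 0.27 0;-0.02 0.11 -0.01 -0.06 0 0.27 0;-0.01 0.11 0 -0.05 0 0.27 0;-0.02 0.11 0 -0.06 0 0.27 0;-0.01 0.12 -0.01 -0.05 0 0.28 0;-0.01 0.11 0 -0.06 0 0.27 0;-0.02 0.11 0 -0.05 0 0.27 0;-0.01 0.11 0 -0.06 0 0.27 0"

```text
t: 10.27
eef_pos: [0.4749, -0.0528, 0.1397]
eef_rot: [0.093, -2.941, 0.011]
force: [3.6, -0.1, -2.7]
opening: 0.0098
gripper_force: 25.8
```

send_rows --motion "-0.02 0.12 -0.01 -0.05 0 0.27 0;-0.01 0.11 0 -0.06 0 0.27 0;-0.01 0.11 0 -0.05 0 0.27 0;-0.02 0.11 -0.01 -0.06 0 0.28 0;0 0 0 0 0 0 0;0 0 0 0 0 0 0"

```text
t: 10.77
eef_pos: [0.4763, -0.0394, 0.1399]
eef_rot: [-0.047, -2.942, -0.003]
force: [3.8, -0.1, -4.5]
opening: 0.0094
gripper_force: 25.6
```

Run:
```python
from h import *
phi,th=est(); print(get_obs()["joint_pos"])
s=get_image("scene")[130:260,120:270,::-1]; cv2.imwrite("pics/s4.png",cv2.resize(s,None,fx=4,fy=4,interpolation=cv2.INTER_CUBIC))
```

```text
t 10.7667 phi 1.2494475465497665 th 0.19967867779186535 off tool mm [-0.6522 -0.1894 -0.734 ] F [ 3.7672 -0.0897 -4.4696] Ftool [-4.5799  0.0346  3.6333] M [ 0.1491 -1.1249  0.0277] op 0.00937550590931819 25.566328167915344
[-0.0758  0.3168 -0.2792  1.1742 -0.0098 -0.0429]
```

View pics/s4.png

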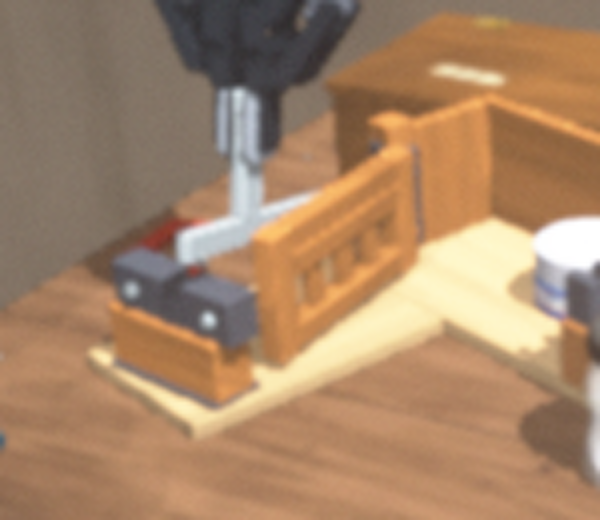

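The gate is at about 1.25 rad with the bar end, at (190,245), above the hold plate. Its notch is at (178,272). Next I'll swing a little farther, to about 1.31, and lower the bar until it's almost resting on the flat.

Run:
```python
from h import *
phi,th=est();a=cur();off=a[0]-pose(phi,th)[0]
F=list(np.linspace(phi,1.31,5)[1:])+[1.31]*6; H=[th]*4+list(np.linspace(th,.13,7)[1:])
rows([(pose(f,h)[0]+off,pose(f,h)[1]) for f,h in zip(F,H)],0)
b=pose(1.31,.13);rows([(pose(1.31,h)[0],pose(1.31,h)[1]) for h in (.122,.114,.107,.101)],0,b)
```

```text
t 10.8167 phi 1.2494787226814486 th 0.19972640768103306 off tool mm [-0.6231 -0.2013 -0.7164] F [ 4.3504  0.5996 -3.9853] Ftool [-5.0337  0.7416  3.0464] M [ 0.1553 -1.1207  0.1049] op 0.009880744395832208 25.53609609603882
-0.01 0.07 0 -0.05 0 0.17 0;-0.01 0.07 0 -0.03 0 0.17 0;-0.01 0.07 -0.01 -0.03 0 0.17 0;0 0.07 0 -0.04 0 0.17 0;0.01 0 0.05 0 -0.13 0 0;0.02 0 0.05 0 -0.14 0 0;0.01 0 0.04 0 -0.13 0 0;0.02 0 0.05 0 -0.13 0 0;0.01 0 0.05 0 -0.14 0 0;0.02 0 0.04 0 -0.13 0 0
0.01 0 0.03 0 -0.09 0 0;0.01 0 0.03 0 -0.09 0 0;0.01 0 0.03 0 -0.08 0 0;0.01 0 0.03 0 -0.07 0 0
```

send_rows --motion "-0.01 0.07 0 -0.05 0 0.17 0;-0.01 0.07 0 -0.03 0 0.17 0;-0.01 0.07 -0.01 -0.03 0 0.17 0;0 0.07 0 -0.04 0 0.17 0;0.01 0 0.05 0 -0.13 0 0;0.02 0 0.05 0 -0.14 0 0;0.01 0 0.04 0 -0.13 0 0;0.02 0 0.05 0 -0.13 0 0;0.01 0 0.05 0 -0.14 0 0;0.02 0 0.04 0 -0.13 0 0"

```text
t: 11.65
eef_pos: [0.4737, -0.0306, 0.1322]
eef_rot: [-0.14, -3.01, -0.009]
force: [7.6, -0.2, -8.5]
opening: 0.0095
gripper_force: 25.1
```

send_rows --motion "0.01 0 0.03 0 -0.09 0 0;0.01 0 0.03 0 -0.09 0 0;0 0 0 0 0 0 0"

```text
t: 11.9
eef_pos: [0.4728, -0.0306, 0.1304]
eef_rot: [-0.141, -3.026, -0.007]
force: [7.0, -0.9, -8.0]
opening: 0.0096
gripper_force: 25.0
```

send_rows --motion "0.01 0 0.03 0 -0.08 0 0;0 0 0 0 0 0 0"

```text
t: 12.07
eef_pos: [0.4724, -0.0306, 0.1296]
eef_rot: [-0.142, -3.033, -0.007]
force: [7.0, -1.1, -7.5]
opening: 0.0096
gripper_force: 25.1
```

```bash
python3 -c "
from h import *
est()"
```

```text
t 12.0667 phi 1.31106103190375 th 0.1055716299720805 off tool mm [-0.8255 -0.3723 -0.9927] F [ 6.9639 -1.148  -7.469 ] Ftool [-7.7885 -0.4903  6.6857] M [-0.0309 -1.4242  0.1544] op 0.009628172512388731 25.09735643863678
```

send_rows --motion "0 0 0 0 0 0 0.14;0 0 0 0 0 0 0.18;0 0 0 0 0 0 0.18;0 0 0 0 0 0 0.18"

```text
t: 12.4
eef_pos: [0.4714, -0.0304, 0.1299]
eef_rot: [-0.142, -3.03, -0.007]
force: [-0.1, -0.2, 0.8]
opening: 0.0151
gripper_force: 0.0
```

Run:
```python
from h import *
phi,th=est();a=cur();off=a[0]-pose(phi,th)[0]
# slide outward 1 mm per row
f=np.linspace(phi,phi+.013*5,11)[1:]
rows([(pose(x,th)[0]+off,pose(x,th)[1]) for x in f],.18)
```

```text
t 12.4 phi 1.3110800263618545 th 0.10855442065924112 off tool mm [ 0.3673 -0.2877 -0.7932] F [-0.102  -0.1606  0.7738] Ftool [ 0.1699 -0.1696 -0.7598] M [-0.0195 -0.0951 -0.0108] op 0.015134867341378198 0.0
0 0.03 0 -0.01 0 0.07 0.18;-0.01 0.03 0 -0.01 0 0.08 0.18;0 0.03 0 -0.01 0 0.07 0.18;0 0.04 0 -0.01 0 0.08 0.18;-0.01 0.03 0 0 0 0.07 0.18;0 0.03 0 -0.01 0 0.07 0.18;0 0.03 0 -0.01 0 0.08 0.18;-0.01 0.03 0 -0.01 0 0.07 0.18;0 0.03 0 -0.01 0 0.08 0.18;-0.01 0.03 0 0 0 0.07 0.18
```

send_rows --motion "0 0.03 0 -0.01 0 0.07 0.18;-0.01 0.03 0 -0.01 0 0.08 0.18;0 0.03 0 -0.01 0 0.07 0.18;0 0.04 0 -0.01 0 0.08 0.18;-0.01 0.03 0 0 0 0.07 0.18;0 0.03 0 -0.01 0 0.07 0.18"

```text
t: 12.9
eef_pos: [0.4733, -0.0248, 0.1297]
eef_rot: [-0.201, -3.027, -0.01]
force: [0.0, -1.5, -0.8]
opening: 0.0153
gripper_force: 0.3
```

send_rows --motion "0 0.03 0 -0.01 0 0.08 0.18;-0.01 0.03 0 -0.01 0 0.07 0.18;0 0 0 0 0 0 0.18"

```text
t: 13.15
eef_pos: [0.4738, -0.0229, 0.1296]
eef_rot: [-0.22, -3.026, -0.013]
force: [0.3, -0.1, -0.2]
opening: 0.0152
gripper_force: 0.0
```

send_rows --motion "0 0.03 0 -0.01 0 0.08 0.18;-0.01 0.03 0 0 0 0.07 0.18;0 0 0 0 0 0 0.18"

```text
t: 13.4
eef_pos: [0.4744, -0.0212, 0.1296]
eef_rot: [-0.24, -3.024, -0.013]
force: [-0.6, -0.4, -0.1]
opening: 0.0154
gripper_force: 0.0
```

Run:
```python
from h import *
est()
s=get_image("scene")[130:260,120:270,::-1]; cv2.imwrite("pics/s5.png",cv2.resize(s,None,fx=4,fy=4,interpolation=cv2.INTER_CUBIC))
```

```text
t 13.4 phi 1.376288187503873 th 0.10793462336393865 off tool mm [-0.4808 -0.1526 -0.6644] F [-0.5894 -0.3859 -0.12  ] Ftool [ 0.505  -0.4741  0.1755] M [-0.0119 -0.0777  0.0454] op 0.015377644236176467 0.0
```

View pics/s5.png

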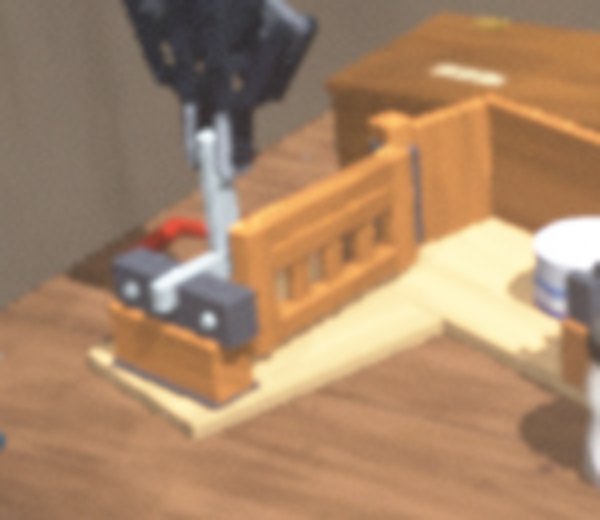

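The bar end is now low, at (163,290), and lies in the gap between the two plate lips. The tab top is at (207,132). I'll compare that with predictions for a dropped bar and for one resting on the lip.

Run:
```python
from h import *
inv=lambda uv:((uv-[120,130])+.375)*4
for f in(1.34,1.356,1.37):
  for th in(0,.095):
    G=Ro.from_euler('z',HX[2]-f); B=G*Ro.from_euler('x',-th); o=np.array([*HX[:2],0])+G.apply([-.016,-.03,.075])
    print(f,th,"tabtop",inv(proj("scene",o+B.apply([0,-.12,.08]))),"bar end",inv(proj("scene",o+B.apply([0,-.175,0]))))
```

```text
1.34 0 tabtop [215.2002 133.5795] bar end [160.9243 301.028 ]
1.34 0.095 tabtop [223.3055 110.3819] bar end [158.3943 273.486 ]
1.356 0 tabtop [212.3608 132.6059] bar end [157.0096 299.4034]
1.356 0.095 tabtop [220.6292 109.488 ] bar end [154.4734 271.9116]
1.37 0 tabtop [209.928  131.7395] bar end [153.6586 297.9583]
1.37 0.095 tabtop [218.336  108.6926] bar end [151.1173 270.511 ]
```

The picture matches a bar angle of about 0, so the bar has dropped into the notch. I'll open up and retreat.

send_rows --motion "0 0 0 0 0 0 0.3;0 0 0 0 0 0 0.5;0 0 0 0 0 0 0.7;0 0 0 0 0 0 0.7;0 0 0 0 0 0 0.7;0 0 -0.2 0 0 0 0.7;0 0 -0.5 0 0 0 0.7;0 0 -0.7 0 0 0 0.7;0 0 -0.8 0 0 0 0.7;0 0 -0.8 0 0 0 0.7"

```text
t: 14.28
eef_pos: [0.4837, -0.0229, 0.2203]
eef_rot: [-0.24, -3.024, -0.013]
force: [0.1, -0.1, 0.3]
opening: 0.06
gripper_force: 0.0
```

send_rows --motion "0.8 0 -0.6 0 0 0 0.7;0.9 0 -0.4 0 0 0 0.7;0.9 0 -0.2 0 0 0 0.7;0.5 0 0 0 0 0 0.7;0 0 0 0 0 0 0.7;0 0 0 0 0 0 0.7"

```text
t: 14.78
eef_pos: [0.3966, -0.0089, 0.2657]
eef_rot: [-0.24, -3.026, -0.013]
force: [0.0, 0.1, -0.5]
opening: 0.0596
gripper_force: 0.0
```

Run:
```python
from h import *
o=get_obs();print(o["t"],o["eef_pos"],o["force"],o["joint_pos"])
s=get_image("scene")[130:260,120:320,::-1]; cv2.imwrite("pics/s6.png",cv2.resize(s,None,fx=4,fy=4,interpolation=cv2.INTER_CUBIC))
```

```text
14.7833 [ 0.3966 -0.0089  0.2657] [ 0.0171  0.0944 -0.4711] [-0.0334  0.0096 -0.3365  1.3298  0.0131  0.124 ]
```

View pics/s6.png

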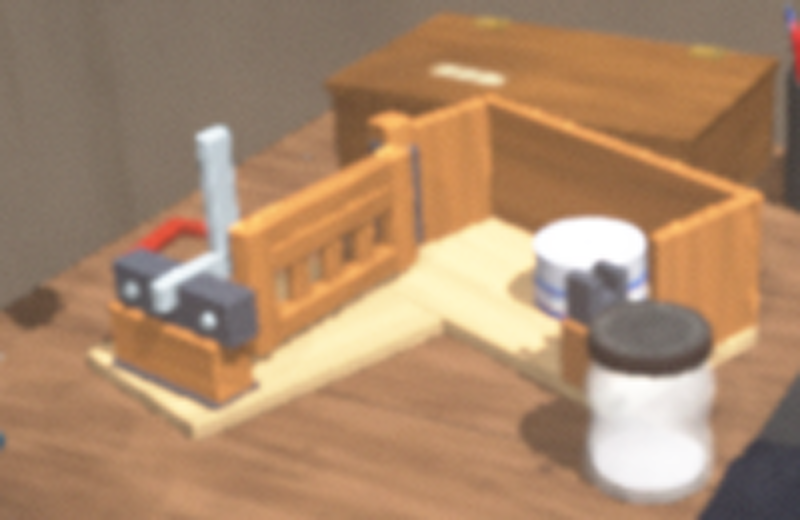

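The bar, with its end at (163,290), sits down in the notch between the two lips. The tab top is at (213,130), which fits a level bar. The pot at (590,265) and the jar at (650,400) are untouched, and the gripper is clear.

```bash
python3 -c "
from bench import job_done
print(job_done())"
```

```text
the job is handed in; nothing more can be done
None
```

The gate is open at about 1.36 rad with the latch bar dropped fully into the hold-open notch, and the pot and jar were not touched; I handed the job in at about 14.8 s (no result was returned).

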